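# Raking light on the fossil

## Task

Unlock the torch stand by turning its red knob clockwise until it clicks past its detent and the white keeper arm has swung all the way clear, then draw the yellow torch up out of its socket and tip it to a slant of about 45 degrees, lens end down, shining at the middle of the round fossil in the blue tray with the lens about 15 cm from the fossil. Finish while holding the torch still in the air like that, touching nothing but the gripper, with the knob left unlocked; do not disturb the specimens or the other things on the bench.

Things in the scene. Friction and masses are not known exactly. Their poses are not given: they have to be found in the camera images.
- stand: Torch stand, fixed: grey base 100 x 200 x 12 mm, origin at the centre of its underside. 55 mm towards +y a black socket block 70 x 70 mm, top 44 mm above the bench, with an upright bore of 47 mm diameter, floor 12 mm above the bench. 55 mm towards -y a black pedestal carrying the knob.
- knob (a joint): Angle of the red locking knob, rad: 0 locked (keeper arm over the torch head's shoulder) to 1.4 unlocked (end stop). Turns clockwise seen from above about a vertical axis. Free at first (about 0.02 N m of friction), then a sprung detent resists from 0.55 rad, with up to 0.13 N m; its hump is at 1.0, past it the knob snaps on to 1.4 by itself and stays there when let go.
- knob_grip (a point): On the knob's axis at mid-height of its red upright bar, 105 mm above the bench. Bar 14 mm wide (point x), 42 mm long (point y), top 121 mm above the bench; under it a 46 mm disc, top 83 mm up. Turns with the knob; y points along the white keeper arm (94 mm long, 6 mm thick, 51 mm up), which when locked points at the torch, 110 mm away axis to axis, and swings clockwise to the stand's +x side.
- torch_mid (a point): Centre of the loose yellow torch, half-way along its 130 mm. z runs from lens to tail; the beam leaves along -z. Head (lens end) 44 mm in diameter, 36 mm long, square shoulder, then a body 26 mm in diameter, 94 mm long. About 0.13 kg. Starts upright in the socket, lens down, lens 12 mm and tail 142 mm above the bench. The keeper arm blocks it while locked.
- torch_lens (a point): Centre of the torch's lens face, 65 mm from torch_mid along -z; same axes.
- torch: The same torch; origin at the centre of the lens face, z towards the tail.
- fossil_mid (a point): Centre of the fossil, half-way up: a loose reddish-brown round slab, 68 mm in diameter and 28 mm high, with a pale spiral on its top, lying in the tray.
- fossil: The same fossil; origin at the centre of its underside.
- tray: Blue specimen tray, fixed, 150 x 310 mm, 16 mm high, floor 4 mm thick; origin at the centre of its underside. Holds three specimens in a row along its y, about 100 mm apart, in any order.
- basalt: Dark block-shaped stone, loose, 55 x 60 x 32 mm, in the tray; origin at the centre of its underside. Leave alone.
- quartz: White crystal cluster, loose, 54 mm in diameter, 43 mm high, in the tray; origin at the centre of its underside. Leave alone.
- beaker: Glass beaker, 72 mm in diameter, 90 mm high; origin at the centre of its underside. Leave alone.
- jug: White plastic jug with a handle, 120 mm in diameter, 170 mm high; origin at the centre of its underside. Leave alone.
- brush: Brush with a green handle lying flat, 200 mm long along its x; origin under its middle. Leave alone.
- weight: Brass cylinder weight, 38 mm in diameter, 45 mm high; origin at the centre of its underside. Leave alone.
Not all that is in view belongs to the job. What is shaped like the stand but turquoise is not meant. Of the things shaped like the torch, the yellow one is meant.

How it is judged:
By the outcome, as a careful person would: the job done as asked, in the order asked, and still so for the second after the job is handed in, while the arm keeps its last pose, push and grip.
It also fails if it takes over 43 s, if anything falls off the work surface, if the arm or the gripper's body presses on something with over 40 N, if the wrist force passes 120 N, or if a joint passes its speed limit or range.

## Robot

A 6-joint arm with a two-finger parallel gripper is mounted at the origin on the work surface. World frame = base frame: x ahead of the robot, y to its left, z up, the work surface at z = 0. Lengths are in m, angles in rad, forces in N, time in s.
With the tool pointing down it reaches from about 0.325 to 0.85 m from the base axis. Payload 15.5 kg.
Tool frame: the origin (TCP) lies midway between the tips of the shut fingers; the grasp point (between the pads) lies 19 mm behind it (robot.grip_point_offset is the distance from the TCP to the grasp point, in m); z points along the fingers, y is the line along which they close (so a half turn about z gives the same grasp; the last joint's range is limited). The gripper opens to 91 mm and grips with 3 to 60 N. Pads are 32 mm wide; open, the fingers measure 118 mm over their backs; the gripper's body (76 mm by 178 mm) begins 60 mm behind the grasp point.
Start: joints at [-1.337, 0.494, 1.345, -0, 1.302, -0.096], TCP at [0.202, -0.591, 0.214] pointing down, gripper open.
Joint ranges: [-2.91, 2.91], [-0.82, 2.16], [0.22, 2.67], [-1.22, 4.37], [0.12, 2.79], [-3.08, 3.08]. Speed limits (rad/s): [1.89, 1.89, 2.57, 3.01, 3.01, 3.01].

## Interface

Orientations are given as a unit quaternion [w, x, y, z].
In Python, from bench import readout, eyes, hand_in, robot gives the robot as it stands.
- The arm moves only by the tool move_arm, never from a script. Its argument "plan" is one flat list of numbers, 7 for each row, row after row: the closure, from -1 (fully open) to 1 (shut), then the shift along the world's x, y, z in mm, then the turn, a rotation vector about the world's x, y, z in rad. A call has 1 to 10 rows; each row is the pose to reach, as a shift and turn from the pose commanded when the call began; what a row does not reach only later rows make up. A row lasts 1/12 s, in which the tool goes at most 41.7 mm and 7.16 degrees, less where a joint would pass 70% of its speed; a pose out of reach is approached as far as the arm can. A call with a gripper value outside its range is refused whole. The fingers move at their own pace and stop on an object; the grip force is fixed at half the most. Time passes only in rows, so rows that repeat a pose let the fingers close. It gives the time, the measured TCP pose, the force, the opening and the grip force at its end, in the units of the state.
- readout.sense(): the state, without advancing time (a new reading comes with each control period).
- eyes.snapshot(name): name is "scene" or "top"; returns the picture (384x512x3 uint8, blue, green, red); there is no depth.
- eyes.camera_info(name): a dict with "vertical_fov" (degrees; the focal length in pixels is half the picture's height over the tangent of half this angle, whatever the lens; pixels are square), "cx", "cy" (the principal point, pixels), "k1" (the pictures are not rectified: a ray, as slopes to the right and down, at radius r is drawn at 1 + k1 r^2 times it, then the intrinsics apply), "T" (4x4, takes a point from camera to world coordinates). Camera axes: x right, y down, z forward; pixel columns grow to the right and rows downward; lengths in m; the calibration is good to about 2 mm. A picture is of the moment at which its call begins. camera_info takes no time and is no camera call.
- hand_in(): hands the job in; it is judged then, once.
Trained networks look in the newest picture that a camera, given by its name, has taken for a name from the list of things; names that differ only in an ending like _2 or _b are one class to them, and where a whole thing is asked for, a point or a joint stands for the part that bears it (a point fixed in the world has none). Each returns a list of dicts, best first, with "score" (0 to 1); they miss things now and then, are a little off and sometimes report something else, mostly with a low value. They report only what shows in the picture. A call takes as long as a camera call. They do not tell look-alikes from the thing itself.
- eyes.look_for(name, camera): "rect" ([left, top, width, height] in pixels, round what is visible of it).
The state is a dict: "t": time; "q": joint angles; "qvel": joint speeds; "joint_efforts": joint torques, N m; "tool_pos": TCP position; "tcp_rot": TCP orientation; "contact_force": force on the tool from outside, world axes, zero at the start; "torque": the same for the moment, N m; "width": finger opening in m; "gripper_force": force on a finger pad.
Only numpy, scipy, OpenCV 4.12 (cv2) and the standard library are available. Lean on these libraries where they do the work, as an engineer would, in place of code of your own. Each camera call takes 0.05 s, during which the arm holds its last target. There are 200 camera calls.

## Working session

There is one attempt and no reset: what is moved stays moved. The work goes in short steps, Python scripts to look and compute and a tool call to move; the robot and the scene stay as the last step left them, time stands still between calls to the robot, and variables do not carry over. Pictures are saved under pics/ and viewed, at most 10 in all, crops included, and the job is handed in when it is done.

Besides the shell and the picture viewer there is one more tool, called after "Request:" as name(argument=value, ...) on one line, values as JSON. move_arm: Moves the arm, as the interface text tells. Its arguments: {"type":"object","properties":{"plan":{"type":"array"}},"required":["plan"]}

```bash
mkdir -p pics; ls; python3 - <<'E'
from bench import readout, eyes
import cv2,numpy as np
for c in("scene","top"):
    im=eyes.snapshot(c); cv2.imwrite(f"pics/{c}0.png",im)
    i=eyes.camera_info(c); print(c,i["vertical_fov"],i["cx"],i["cy"],i["k1"],np.round(i["T"],3).tolist())
    for n in("stand","knob","torch","fossil","tray","basalt","quartz","beaker","jug","brush","weight"):
        print(n,[(round(d["score"],2),np.round(d["rect"]).astype(int).tolist()) for d in eyes.look_for(n,c)])
print(readout.sense())
E
```

```text
pics
scene 52.393962110827154 257.5151647108463 188.5770464576584 0.03043940072671683 [[0.102, 0.571, -0.815, 1.576], [0.995, -0.074, 0.073, -0.146], [-0.018, -0.818, -0.575, 0.851], [0.0, 0.0, 0.0, 1.0]]
stand [(0.96, [162, 196, 62, 42]), (0.86, [62, 172, 63, 44]), (0.73, [156, 157, 60, 43])]
knob [(0.81, [162, 161, 33, 20]), (0.63, [68, 170, 29, 24]), (0.52, [170, 199, 36, 16]), (0.38, [294, 216, 100, 40])]
torch [(0.8, [230, 172, 18, 40]), (0.76, [212, 214, 9, 38]), (0.47, [207, 189, 8, 32])]
fossil [(0.53, [296, 228, 22, 19])]
tray [(0.92, [289, 216, 107, 38]), (0.54, [124, 200, 18, 31]), (0.39, [170, 193, 33, 23])]
basalt [(0.53, [362, 220, 24, 20])]
quartz [(0.48, [335, 225, 16, 19])]
beaker [(0.97, [125, 200, 21, 29])]
jug [(0.73, [167, 197, 40, 19])]
brush [(0.61, [362, 218, 23, 20]), (0.58, [337, 166, 11, 27]), (0.31, [206, 187, 9, 35])]
weight [(0.64, [279, 179, 9, 14])]
top 55.70034296692245 255.22885760174572 194.29785992853698 -0.10669448264712919 [[-0.02, -0.996, 0.087, 0.393], [-1.0, 0.022, 0.018, -0.068], [-0.02, -0.086, -0.996, 1.556], [0.0, 0.0, 0.0, 1.0]]
stand [(0
[... 555 characters left out ...]
 22, 41])]
{'t': 1.2, 'q': array([-1.33648633e+00,  4.93597723e-01,  1.34545418e+00,  1.60669564e-05,
        1.30252709e+00, -9.55036911e-02]), 'qvel': array([ 0.00067496, -0.000892  ,  0.00015897,  0.00035728, -0.00233979,
        0.00040688]), 'joint_efforts': array([-5.39761004e-04, -8.78696537e+01, -3.82234097e+01,  7.10739498e-02,
        4.42803022e-02, -6.56260590e-05]), 'tool_pos': array([ 0.20242699, -0.59132982,  0.21393194]), 'tcp_rot': array([6.27762801e-06, 9.86434001e-01, 1.64158340e-01, 8.20122548e-06]), 'contact_force': array([-0.14423084, -0.31192656,  0.54054393]), 'torque': array([ 0.00104715, -0.0351497 , -0.01649194]), 'gripper_force': 0.0, 'width': 0.09123883917341184}
```

```bash
python3 - <<'E'
import cv2
a=cv2.imread("pics/scene0.png")[130:280,40:420]; cv2.imwrite("pics/s1.png",cv2.resize(a,None,fx=2.1,fy=2.1,interpolation=2))
a=cv2.imread("pics/top0.png")[100:280,90:440]; cv2.imwrite("pics/t1.png",cv2.resize(a,None,fx=2.2,fy=2.2,interpolation=2))
E
```

```text
(no output)
```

View pics/s1.png

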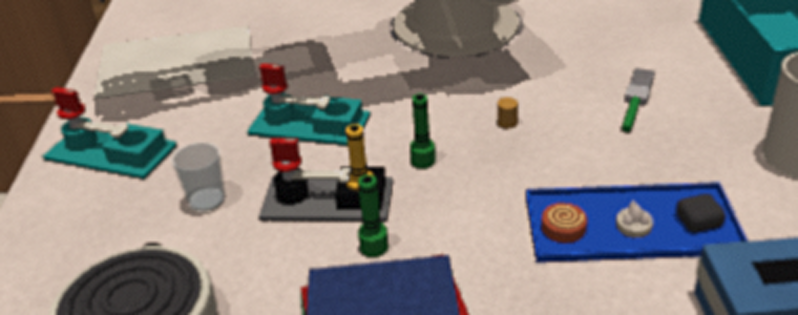

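View pics/t1.png

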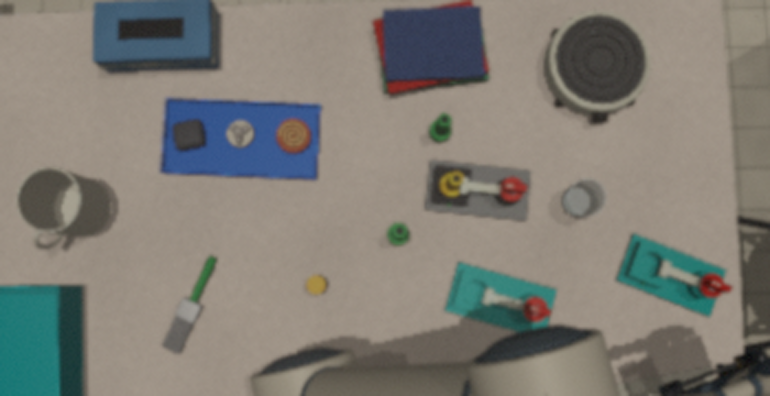

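```bash
cat > h.py <<'E'
import numpy as np, cv2
from bench import eyes
from scipy.optimize import least_squares
C={}
for c in("scene","top"):
    i=eyes.camera_info(c); C[c]=(192/np.tan(np.radians(i["vertical_fov"]/2)),i["cx"],i["cy"],i["k1"],np.array(i["T"]))
def proj(c,P):
    f,cx,cy,k,T=C[c]; p=(np.atleast_2d(P)-T[:3,3])@T[:3,:3]; s=p[:,:2]/p[:,2:]
    return s*(1+k*(s**2).sum(1,keepdims=True))*f+[cx,cy]
def atz(c,uv,z):
    f,cx,cy,k,T=C[c]; d=(np.array(uv)-[cx,cy])/f; s=d.copy()
    for _ in range(9): s=d/(1+k*s@s)
    r=T[:3,:3]@[*s,1]; return T[:3,3]+r*(z-T[2,3])/r[2]
def tri(a,b):  # a scene uv, b top uv
    s=least_squares(lambda X:np.r_[proj("scene",X)[0]-a,proj("top",X)[0]-b],[.4,0,.1]); return s.x,np.abs(s.fun).max()
E
python3 - <<'E'
from h import *
M={}
for c in("scene","top"):
    im=cv2.imread(f"pics/{c}0.png"); H=cv2.cvtColor(im,cv2.COLOR_BGR2HSV).astype(int); h,s,v=H[...,0],H[...,1],H[...,2]
    for n,m in dict(yellow=(h>14)&(h<32)&(s>130)&(v>70),red=((h<6)|(h>172))&(s>150)&(v>60),fossil=(h>3)&(h<16)&(s>70)&(v>60)&(s<190),blue=(h>108)&(h<125)&(s>150)&(v>60)).items():
        N,l,st,ce=cv2.connectedComponentsWithStats(m.astype(np.uint8))
        print(c,n,[(st[i].tolist(),np.round(ce[i],1).tolist()) for i in range(1,N) if 12<st[i][4]<9000 and 150<ce[i][1]<270 or c=="top" and 20<st[i][4]<6000][:9])
A=lambda c,x,y,w,h:cv2.resize(cv2.imread(f"pics/{c}0.png")[y:y+h,x:x+w],(w*6,h*6),interpolation=cv2.INTER_CUBIC)
cv2.imwrite("pics/z.png",np.hstack([A("scene",160,180,66,66),A("top",280,165,66,66)]))
cv2.imwrite("pics/z2.png",np.hstack([A("scene",288,210,66,50),A("top",190,140,50,50)]))
E
```

```text
scene yellow [([277, 177, 9, 14, 108], [281.2, 183.1]), ([205, 189, 9, 21, 128], [209.2, 199.5]), ([205, 213, 6, 7, 30], [207.8, 216.6]), ([301, 228, 17, 11, 100], [308.9, 233.0])]
scene red [([164, 160, 12, 15, 137], [169.5, 167.0]), ([65, 171, 15, 16, 142], [71.7, 178.6]), ([169, 196, 14, 16, 172], [175.3, 203.1])]
scene fossil [([470, 178, 42, 41, 63], [490.3, 197.7]), ([277, 180, 10, 12, 26], [281.2, 186.2]), ([299, 227, 20, 18, 233], [308.1, 235.7])]
scene blue [([291, 218, 104, 36, 2207], [339.9, 235.9])]
top yellow [([290, 178, 11, 12, 87], [294.3, 183.1]), ([230, 226, 8, 7, 44], [233.5, 229.0]), ([438, 376, 74, 8, 329], [475.0, 379.7])]
top red [([261, 110, 3, 14, 30], [262.2, 115.4]), ([266, 137, 23, 5, 66], [274.8, 138.4]), ([318, 181, 11, 11, 58], [322.7, 186.0]), ([409, 225, 13, 10, 72], [413.5, 229.5]), ([329, 236, 10, 9, 46], [333.6, 240.0])]
top fossil [([216, 155, 15, 14, 123], [223.0, 161.5]), ([317, 183, 7, 6, 22], [319.5, 184.7]), ([328, 237, 7, 9, 23], [330.3, 240.3]), ([414, 359, 64, 25, 725], [444.1, 373.2]), ([465, 359, 47, 25, 476], [490.4, 372.1]), ([24, 367, 3, 17, 24], [25.2, 375.4])]
top blue [([165, 146, 69, 34, 1232], [194.7, 162.6])]
```

View pics/z.png

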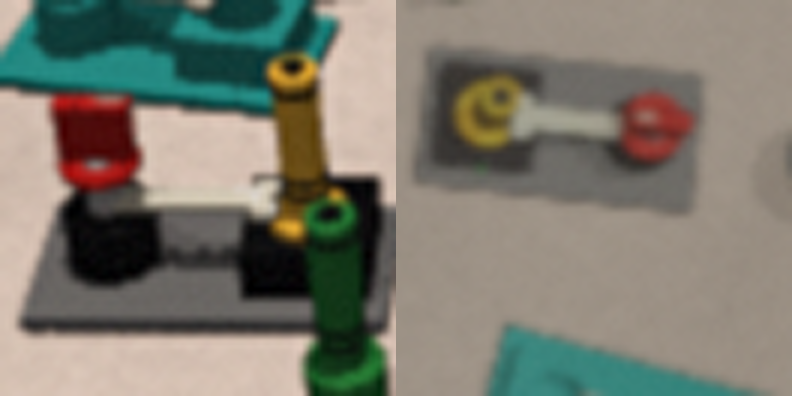

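View pics/z2.png

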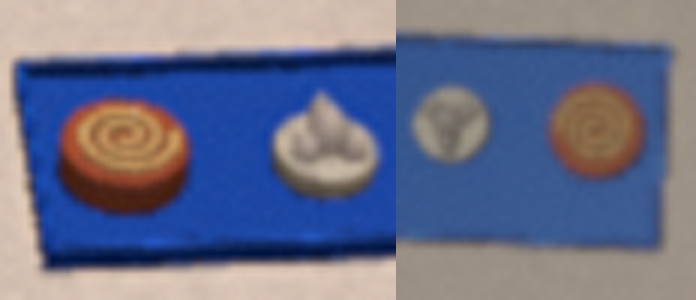

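```bash
cat >> h.py <<'E'
px=lambda X,Y,ox,oy:[(X+.5)/6-.5+ox,(Y+.5)/6-.5+oy]
E
python3 - <<'E'
from h import *
r=lambda a:np.round(a,4).tolist()
t=tri(px(291,72,160,180),px(99,97,280,165));print("tail",r(t[0]),t[1])
f=tri(px(124,134,288,210),px(200,130,190,140));print("fossiltop",r(f[0]),f[1], r(atz("top",px(200,130,190,140),.032)),r(atz("scene",px(124,134,288,210),.032)))
W=lambda p,l:np.array([p[0]+np.cos(p[2])*l[0]-np.sin(p[2])*l[1],p[1]+np.sin(p[2])*l[0]+np.cos(p[2])*l[1],l[2]])
obs=[("top",(.05,.1,.012),px(32,47,280,165)),("top",(.05,-.1,.012),px(309,78,280,165)),("top",(-.05,-.1,.012),px(294,212,280,165)),("top",(-.05,.1,.012),px(18,182,280,165)),
("scene",(.05,-.1,.0),px(22,330,160,180)),("top",(0,.055,.142),px(99,97,280,165)),("scene",(0,.055,.142),px(291,72,160,180))]
s=least_squares(lambda p:np.concatenate([(proj(c,W(p,l))[0]-o) for c,l,o in obs]),[.4,-.2,0],loss="soft_l1")
res=np.round([(proj(c,W(s.x,l))[0]-o) for c,l,o in obs],1).tolist()
print("stand",r(s.x),res)
for l in((0,.055,.142),(0,-.055,.105),(0,-.055,.121),(0,-.055,.0)): print(l,r(W(s.x,l)),r(proj("scene",W(s.x,l))),r(proj("top",W(s.x,l))))
# overlay
ims={c:cv2.imread(f"pics/{c}0.png") for c in C}
A={}
for c,(ox,oy) in dict(scene=(160,180),top=(280,165)).items():
    im=cv2.resize(ims[c][oy:oy+66,ox:ox+66],(396,396),interpolation=2)
    def dr(P,col):
        q=((np.array([proj(c,W(s.x,l))[0] for l in P])-[ox,oy]+.5)*6-.5).astype(int); cv2.polylines(im,[q],True,col)
    dr([(.05,.1,.0),(.05,-.1,.0),(-.05,-.1,.0),(-.05,.1,.0)],(255,0,255))
    ci=lambda x,y,R,z:[(x+R*np.cos(a),y+R*np.sin(a),z) for a in np.linspace(0,6.28,24)]
    dr(ci(0,.055,.013,.142),(255,255,0)); dr(ci(0,-.055,.023,.083),(255,255,0)); dr([(.007,-.034,.121),(.007,-.076,.121),(-.007,-.076,.121),(-.007,-.034,.121)],(0,255,0))
    A[c]=im
cv2.imwrite("pics/ov.png",np.hstack([A["scene"],A["top"]]))
E
```

```text
tail [0.5664, -0.2079, 0.1403] 1.0947427461136954
fossiltop [0.6704, 0.0936, 0.0308] 0.22647341485597394 [0.6703, 0.0944, 0.032] [0.6717, 0.0927, 0.032]
stand [0.558, -0.2617, -0.1415] [[0.1, -0.6], [0.3, -0.2], [0.4, 0.6], [-0.2, 0.0], [0.2, 0.5], [1.0, 0.1], [1.0, -0.6]]
(0, 0.055, 0.142) [0.5657, -0.2073, 0.142] [[209.1154, 191.0059]] [[297.059, 180.8412]]
(0, -0.055, 0.105) [0.5502, -0.3162, 0.105] [[175.9927, 200.1412]] [[323.3495, 185.2268]]
(0, -0.055, 0.121) [0.5502, -0.3162, 0.121] [[175.2974, 196.1142]] [[324.0181, 184.7792]]
(0, -0.055, 0.0) [0.5502, -0.3162, 0.0] [[180.3023, 225.1712]] [[319.2967, 187.9391]]
```

View pics/ov.png

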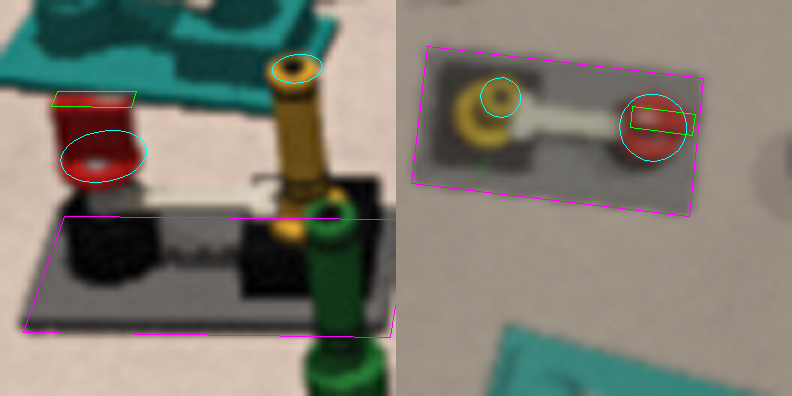

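The yellow torch stands in the grey stand (tail at scene px (208,192)). The knob sits at about (0.550, -0.316) with stand yaw -0.14. The fossil top is at about (0.671, 0.094, 0.031), and the model overlay fits the picture. Next I move above the knob.

Request:
move_arm(plan=[-0.3,348,275,-14,0,0,1.1,-0.3,348,275,-14,0,0,1.1,-0.3,348,275,-14,0,0,1.1,-0.3,348,275,-14,0,0,1.1,-0.3,348,275,-14,0,0,1.1,-0.3,348,275,-14,0,0,1.1,-0.3,348,275,-14,0,0,1.1,-0.3,348,275,-14,0,0,1.1,-0.3,348,275,-14,0,0,1.1,-0.3,348,275,-14,0,0,1.1])

```text
t: 2.03
tool_pos: [0.5306, -0.3315, 0.2008]
tcp_rot: [0.0, 0.753, 0.658, 0.0]
contact_force: [-0.0, -0.3, 0.7]
width: 0.0592
gripper_force: 0.0
```

Request:
move_arm(plan=[-0.3,20,16,0,0,0,0,-0.3,20,16,-40,0,0,0,-0.3,20,16,-70,0,0,0,-0.3,20,16,-100,0,0,0,-0.3,20,16,-109,0,0,0,-0.3,20,16,-109,0,0,0])

```text
t: 2.53
tool_pos: [0.548, -0.3163, 0.0896]
tcp_rot: [-0.002, 0.755, 0.656, -0.0]
contact_force: [-0.3, -1.0, 0.3]
width: 0.0593
gripper_force: 0.0
```

```bash
python3 - <<'E'
from h import *
from bench import readout
A=[]
for c,x,y in(("scene",140,165),("top",280,155)):
    A.append(cv2.resize(eyes.snapshot(c)[y:y+66,x:x+66],(396,396),interpolation=2))
cv2.imwrite("pics/k1.png",np.hstack(A)); s=readout.sense(); print(s["tool_pos"],s["contact_force"])
E
```

```text
[ 0.54965979 -0.31762615  0.09297766] [0.20005545 0.63312592 0.11932676]
```

View pics/k1.png

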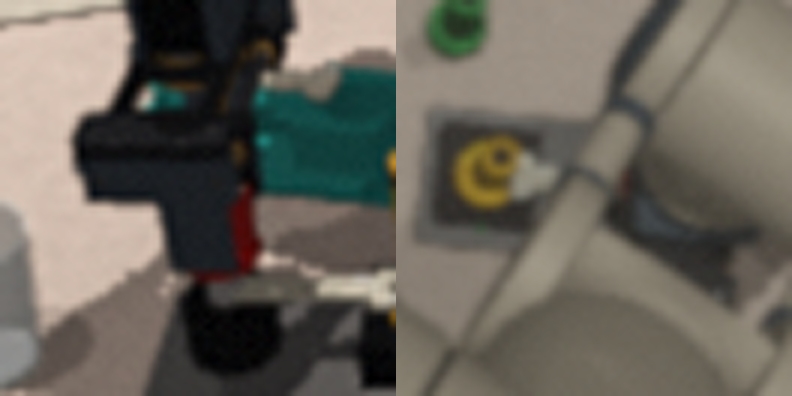

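Request:
move_arm(plan=[1,0,0,0,0,0,0,1,0,0,0,0,0,0,1,0,0,0,0,0,0,1,0,0,0,0,0,0,1,0,0,0,0,0,0,1,0,0,0,0,0,0])

```text
t: 3.13
tool_pos: [0.5492, -0.3171, 0.092]
tcp_rot: [0.0, 0.755, 0.656, 0.0]
contact_force: [-0.0, 0.3, 0.0]
width: 0.0223
gripper_force: 0.0
```

Request:
move_arm(plan=[1,0,0,0,0,0,0,1,0,0,0,0,0,0,1,0,0,0,0,0,0,1,0,0,0,0,0,0])

```text
t: 3.47
tool_pos: [0.5518, -0.3177, 0.0922]
tcp_rot: [0.002, 0.755, 0.655, 0.001]
contact_force: [17.1, -1.5, -7.6]
width: 0.0141
gripper_force: 30.0
```

Request:
move_arm(plan=[1,2,0,0,0,0,0,1,2,0,0,0,0,-0.1,1,2,0,0,0,0,-0.2,1,2,0,0,0,0,-0.3,1,2,0,0,0,0,-0.4,1,2,0,0,0,0,-0.5,1,2,0,0,0,0,-0.5])

```text
t: 4.05
tool_pos: [0.5518, -0.3175, 0.0921]
tcp_rot: [0.001, 0.895, 0.446, 0.0]
contact_force: [4.2, -2.7, 2.1]
width: 0.014
gripper_force: 30.0
```

Request:
move_arm(plan=[1,0,0,0,0,0,-0.1,1,0,0,0,0,0,-0.2,1,0,0,0,0,0,-0.3,1,0,0,0,0,0,-0.4,1,0,0,0,0,0,-0.5,1,0,0,0,0,0,-0.6,1,0,0,0,0,0,-0.7,1,0,0,0,0,0,-0.8,1,0,0,0,0,0,-0.9,1,0,0,0,0,0,-0.9])

```text
t: 4.88
tool_pos: [0.5516, -0.3171, 0.0921]
tcp_rot: [0.0, 1.0, 0.014, 0.0]
contact_force: [2.3, 2.0, 4.1]
width: 0.014
gripper_force: 30.1
```

```bash
python3 - <<'E'
from bench import readout
s=readout.sense(); print(s["torque"],s["q"],s["contact_force"])
E
```

```text
[ 0.39729079 -0.60180741  0.72920356] [-6.15644282e-01  6.38628345e-01  1.44395730e+00  2.48649434e-04
  1.05830921e+00  9.26327664e-01] [2.31938601 2.01386378 4.05055403]
```

Request:
move_arm(plan=[-0.5,0,0,0,0,0,0,-0.5,0,0,0,0,0,0,-0.5,0,0,0,0,0,0,-0.5,0,0,0,0,0,0,-0.5,0,0,20,0,0,0,-0.5,0,0,60,0,0,0,-0.5,0,0,100,0,0,0,-0.5,-10,40,110,0,0,0.04,-0.5,-20,80,110,0,0,0.04,-0.5,-20,80,110,0,0,0.04])

```text
t: 5.72
tool_pos: [0.5291, -0.2317, 0.2026]
tcp_rot: [-0.001, 0.999, 0.037, -0.0]
contact_force: [1.4, -0.3, -0.5]
width: 0.0683
gripper_force: 0.0
```

```bash
python3 - <<'E'
from h import *
from bench import readout
A=[]
for c,x,y in(("scene",155,180),("top",280,155)):
    A.append(cv2.resize(eyes.snapshot(c)[y:y+66,x:x+66],(396,396),interpolation=2))
cv2.imwrite("pics/k2.png",np.hstack(A)); s=readout.sense(); print(s["tool_pos"],s["contact_force"])
E
```

```text
[ 0.53080386 -0.23585499  0.20215103] [ 0.63199771  0.07529511 -0.58153017]
```

View pics/k2.png

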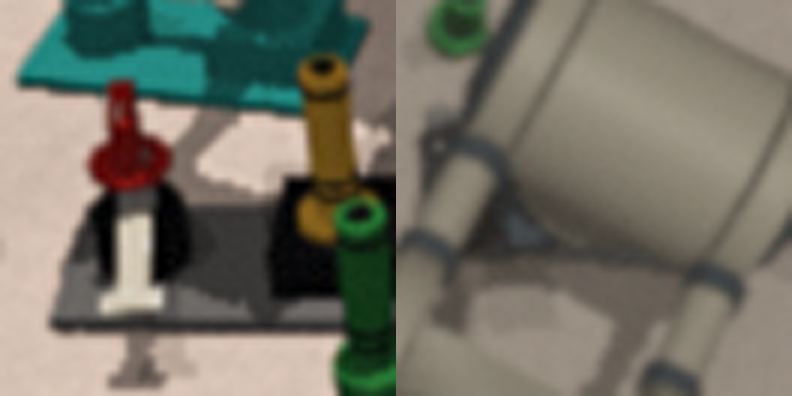

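The white keeper arm now points to +x (crop (130,265)), clear of the torch at (330,130). Next I descend on the torch.

Request:
move_arm(plan=[-0.5,36,28,0,0,0,0,-0.5,36,28,0,0,0,0,-0.5,36,28,-30,0,0,0,-0.5,36,28,-60,0,0,0,-0.5,36,28,-90,0,0,0,-0.5,36,28,-107,0,0,0,-0.5,36,28,-107,0,0,0,0.2,36,28,-107,0,0,0,0.2,36,28,-107,0,0,0,0.2,36,28,-107,0,0,0])

```text
t: 6.65
tool_pos: [0.5681, -0.2098, 0.0963]
tcp_rot: [0.001, 0.999, 0.035, 0.001]
contact_force: [-0.8, 0.3, 0.5]
width: 0.0511
gripper_force: 0.0
```

Request:
move_arm(plan=[1,0,0,0,0,0,0,1,0,0,0,0,0,0,1,0,0,0,0,0,0,1,0,0,0,0,0,0,1,0,0,0,0,0,0])

```text
t: 7.07
tool_pos: [0.5673, -0.2091, 0.0951]
tcp_rot: [0.0, 0.999, 0.035, 0.0]
contact_force: [-0.5, 0.2, 4.5]
width: 0.0255
gripper_force: 30.0
```

Request:
move_arm(plan=[1,0,0,0,0,0,0,1,0,0,10,0,0,0,1,0,0,20,0,0,0,1,0,0,30,0,0,0,1,0,0,45,0,0,0,1,0,0,65,0,0,0,1,0,0,90,0,0,0,1,0,0,120,0,0,0,1,0,0,150,0,0,0,1,0,0,160,0,0,0])

```text
t: 7.9
tool_pos: [0.5686, -0.2097, 0.2603]
tcp_rot: [0.001, 0.999, 0.035, 0.003]
contact_force: [-0.2, -0.6, -0.4]
width: 0.0254
gripper_force: 30.0
```

```bash
python3 - <<'E'
from h import *
from bench import readout
A=[]
for c,x,y in(("scene",155,145),("top",225,135)):
    im=eyes.snapshot(c); cv2.imwrite(f"pics/l_{c}.png",im)
    A.append(cv2.resize(im[y:y+90,x:x+90],(396,396),interpolation=2))
cv2.imwrite("pics/l2.png",np.hstack(A)); s=readout.sense(); print(s["tool_pos"],s["tcp_rot"],s["contact_force"],s["q"],s["width"])
p=s["tool_pos"]
print(proj("scene",[p-[0,0,.083],p+[0,0,.047]]))
E
```

```text
[ 0.56814858 -0.20956414  0.25766714] [0.00114161 0.99938715 0.03492018 0.00214574] [ 0.3232112   0.34322828 -1.84024989] [-4.51945998e-01  4.25710225e-01  1.33912285e+00 -1.02868289e-05
  1.37189852e+00  1.04899756e+00] 0.02517355864672586
[[207.4258033  182.89733347]
 [203.27534687 145.79528837]]
```

View pics/l2.png

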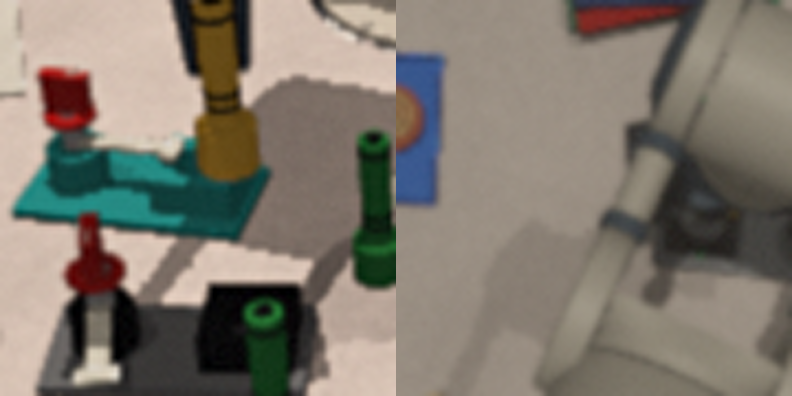

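Torch is out and upright (lens at scene (207,182), as predicted) and the keeper is clear. Next is the tilt pose.

```bash
cat > tgt.py <<'E'
from h import *
from bench import readout
from scipy.spatial.transform import Rotation as R
F=np.array([.6715,.0935,.024]); u=np.array([np.cos(.14),np.sin(.14),0]); d=np.sqrt(.5)*(u-[0,0,1])
y=np.cross([0,0,1],u)*-1; Rt=R.from_matrix(np.c_[np.cross(y,d),y,d])
s=readout.sense(); Rc=R.from_quat(np.roll(s["tcp_rot"],-1)); p=F-d*(.15+.083)
print("tcp",s["tool_pos"],"target",p,"shift mm",(p-s["tool_pos"])*1e3,"turn",(Rt*Rc.inv()).as_rotvec())
z=Rc.as_matrix()[:,2]; L=s["tool_pos"]+.083*z; print("lens",L,"dist",np.linalg.norm(F-L),"aim err mm",1e3*np.linalg.norm(np.cross(z,F-L)),"tilt",np.degrees(np.arcsin(-z[2])),s["q"],s["contact_force"],s["t"])
E
python3 tgt.py
```

```text
tcp [ 0.56814858 -0.20956414  0.25766714] target [0.50835609 0.07050945 0.18875588] shift mm [-59.79248403 280.07359531 -68.91126117] turn [ 0.08412684 -0.77680784  0.06749523]
lens [ 0.56851117 -0.2097411   0.17466812] dist 0.3539247738225416 aim err mm 320.3460598099151 tilt 89.72148145130059 [-4.51945998e-01  4.25710225e-01  1.33912285e+00 -1.02868289e-05
  1.37189852e+00  1.04899756e+00] [ 0.3232112   0.34322828 -1.84024989] 8.0
```

Request:
move_arm(plan=[1,-6,28,10,0,0,0,1,-12,56,20,0.008,-0.078,0.007,1,-18,84,30,0.017,-0.155,0.014,1,-24,112,40,0.025,-0.233,0.02,1,-30,140,40,0.034,-0.311,0.027,1,-36,168,40,0.042,-0.389,0.034,1,-42,196,40,0.05,-0.466,0.041,1,-48,224,40,0.059,-0.544,0.047,1,-54,252,40,0.067,-0.622,0.054,1,-60,280,40,0.076,-0.7,0.061])

```text
t: 8.83
tool_pos: [0.5054, 0.0714, 0.294]
tcp_rot: [-0.025, 0.936, 0.062, 0.345]
contact_force: [2.3, 1.5, -1.9]
width: 0.0257
gripper_force: 30.0
```

```bash
python3 tgt.py
```

```text
tcp [0.50542597 0.07139588 0.29397985] target [0.50835609 0.07050945 0.18875588] shift mm [   2.93011751   -0.88643315 -105.22396868] turn [ 0.00666253 -0.07914861  0.00597705]
lens [0.5587639  0.07884628 0.23082483] dist 0.23600988849737609 aim err mm 47.71457168316589 tilt 49.543947741265896 [-0.07166341 -0.00359306  2.08627123  0.36704175  0.38733185  1.07415482] [ 2.2948386   1.46012067 -1.88198541] 8.8333
```

Shining straight outward would drive the wrist near its q5 limit, so I'll shine diagonally (u≈0.75 rad).

```bash
sed -i 's/np.cos(.14),np.sin(.14)/np.cos(.75),np.sin(.75)/' tgt.py; python3 tgt.py
```

```text
tcp [0.50542597 0.07139588 0.29397985] target [ 0.55094996 -0.01880399  0.18875588] shift mm [  45.52398188  -90.19987826 -105.22396868] turn [ 0.03060413 -0.07466925  0.61565216]
lens [0.5587639  0.07884628 0.23082483] dist 0.23600988849737609 aim err mm 47.71457168316589 tilt 49.543947741265896 [-0.07166341 -0.00359306  2.08627123  0.36704175  0.38733185  1.07415482] [ 2.2948386   1.46012067 -1.88198541] 8.8333
```

Request:
move_arm(plan=[1,5,-10,0,0,0,0.06,1,10,-20,0,0,0,0.12,1,15,-30,0,0,0,0.19,1,20,-40,0,0,0,0.26,1,25,-50,0,0.01,-0.02,0.33,1,30,-60,0,0.01,-0.03,0.4,1,35,-70,0,0.02,-0.04,0.47,1,40,-80,0,0.02,-0.06,0.54,1,45,-90,0,0.03,-0.07,0.61,1,45,-90,0,0.03,-0.07,0.61])

```text
t: 9.67
tool_pos: [0.5532, -0.0221, 0.2932]
tcp_rot: [-0.14, 0.862, 0.337, 0.353]
contact_force: [0.2, -0.5, -1.6]
width: 0.0256
gripper_force: 30.0
```

```bash
python3 tgt.py
```

```text
tcp [ 0.55321157 -0.02211428  0.29318849] target [ 0.55094996 -0.01880399  0.18875588] shift mm [  -2.26160878    3.31028578 -104.4326084 ] turn [ 0.002486   -0.00688028  0.00370285]
lens [0.5958967  0.01758608 0.23410498] dist 0.23584504399076492 aim err mm 71.46998307957807 tilt 45.38559792568267 [-0.61717572  0.23378109  1.8556277   0.89835923  1.0739204  -0.25195605] [ 0.21902313 -0.51106127 -1.59234379] 9.6667
```

Request:
move_arm(plan=[1,0,0,-15,0,0,0,1,0,0,-35,0,0,0,1,-1,1,-55,0,0,0,1,-2,2,-75,0,0,0,1,-2,3,-92,0,0,0,1,-2,3,-104,0,-0.007,0.004,1,-2,3,-104,0,-0.007,0.004,1,-2,3,-104,0,-0.007,0.004])

```text
t: 10.33
tool_pos: [0.5493, -0.0155, 0.1899]
tcp_rot: [-0.139, 0.86, 0.338, 0.355]
contact_force: [0.4, -0.1, -1.5]
width: 0.0255
gripper_force: 30.0
```

```bash
python3 - <<'E'
from h import *
import runpy; runpy.run_path("tgt.py")
A=[]
for c,x,y in(("scene",235,170),("top",170,120)):
    im=eyes.snapshot(c); A.append(cv2.resize(im[y:y+90,x:x+90],(396,396),interpolation=2))
cv2.imwrite("pics/f.png",np.hstack(A))
s=__import__("bench").readout.sense(); z=__import__("scipy.spatial.transform",fromlist=["Rotation"]).Rotation.from_quat(np.roll(s["tcp_rot"],-1)).as_matrix()[:,2]; p=s["tool_pos"]
for k in(.083,-.047): print((proj("scene",p+k*z)[0]-[235,170])*4.4)
E
```

```text
tcp [ 0.54925387 -0.01548755  0.18993114] target [ 0.55094996 -0.01880399  0.18875588] shift mm [ 1.69608766 -3.31644779 -1.17525615] turn [ 0.00189682 -0.00202797  0.00130852]
lens [0.59212964 0.02435011 0.13107853] dist 0.15015715982937866 aim err mm 3.4858413597580302 tilt 45.15909777411439 [-0.6118387   0.40792725  1.99993152  1.08341139  0.89544718 -0.57520476] [ 0.35088003 -0.11995624 -1.51450198] 10.3333
[212.09660458 101.45564971]
[113.40208554 -51.68981518]
```

View pics/f.png

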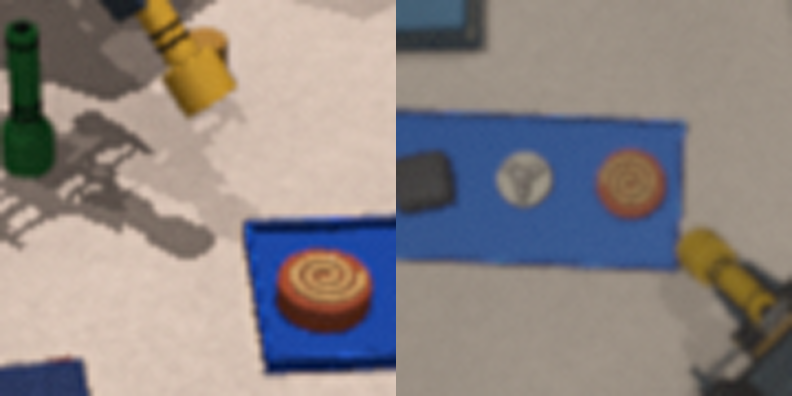

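The slanted torch's lens shows at (210,98) against a predicted (212,101), and nothing has been disturbed. A small trim and a pause to settle, then I hand in.

Request:
move_arm(plan=[1,2,-3,-1,0.002,-0.002,0.001,1,2,-3,-1,0.002,-0.002,0.001,1,2,-3,-1,0.002,-0.002,0.001,1,2,-3,-1,0.002,-0.002,0.001,1,2,-3,-1,0.002,-0.002,0.001,1,2,-3,-1,0.002,-0.002,0.001,1,2,-3,-1,0.002,-0.002,0.001,1,2,-3,-1,0.002,-0.002,0.001])

```text
t: 11.1
tool_pos: [0.5521, -0.0191, 0.1898]
tcp_rot: [-0.139, 0.859, 0.339, 0.357]
contact_force: [0.3, 0.5, -1.7]
width: 0.0253
gripper_force: 30.0
```

```bash
python3 tgt.py; python3 -c "
from bench import hand_in; print(hand_in())"
```

```text
tcp [ 0.55212872 -0.0190937   0.18976804] target [ 0.55094996 -0.01880399  0.18875588] shift mm [-1.17876741  0.28970341 -1.0121631 ] turn [ 0.00123789  0.00313567 -0.0004752 ]
lens [0.59523634 0.02085944 0.1311636 ] dist 0.1502558979246412 aim err mm 2.096306946387748 tilt 44.916666880165614 [-0.6173662   0.41377458  1.99304789  1.08510604  0.90077547 -0.58286132] [ 0.28345488  0.53198902 -1.66265634] 11.1
the job is handed in; nothing more can be done
None
```

I unlocked the stand, drew the torch and handed the job in at about 11 s, holding the torch still at a 45° slant with the lens 15 cm from the fossil and aimed within about 2 mm of its middle by my measurements.

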